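# Hold a battery pack on the test fixture's sprung contact

### The job

Take the cordless-vacuum battery pack that has the narrow nose, lay it flat on the test fixture's plate and slide it nose first between the guides, so that the sprung clip jaw is pushed open and closes on its top. Press it on against the sprung plunger, without ramming it, until its shoulders are hard against the steel stop posts, and keep it pressed there: the program finishes while the gripper is still holding the pack against the stop. Leave everything else on the bench where it is.

Things in the scene. Friction and masses are not known exactly. Their poses are not given: they have to be found in the camera images.
- pack: battery pack: grey plastic bar 120 long (x), 38 wide (y), 34 high (z), with a narrow nose in the middle of its +x end; 0.27 to 0.5 kg; lies flat on the bench. Origin at the centre of the bar's underside; x to the nose, z up. The end face either side of the nose is its shoulders, at x = +60.
- pack_grip (a point): a good place to grasp the pack, across its width: 15 mm behind its origin (x = -15), 24 above its underside. A grasp here stays clear of the fixture all the way home.
- pack_nose (a point): centre of the nose's end face: x = +85, z = 13 in the pack's frame (mm); the nose is 25 long, 14 wide, 14 high, 6 to 20 above the underside
- fixture: test fixture bolted to the bench: an aluminium plate 285 x 76, 6 thick (x -215 to +70, y -38 to +38, top at z = 6). The pack slides on it along +x, the two x axes in line, y = 0. Origin on the bench under the stop face: fully home, the pack's shoulders are at x = 0 and its origin at x = -60, z = 6. All else on it is lower than 70 above the bench, the open jaw included.
- guide_mouth (a point): middle of the mouth between the two side guides, on the plate: x = -57 in the fixture's frame (mm). The guides, 20 high, flare from here to x = -40, then run 42 apart to x = -2. The plate is bare from here back to x = -215: with the pack's origin at x = -145 the whole pack is short of the guides.
- stop: the hard stop, fixed on the fixture: two steel posts either side of the nose's path, flat faces at the fixture's x = 0, each 10 wide, centred at y = +16 and -16, from z = 6 to 34; origin at the fixture's origin, same axes
- plunger (a joint): travel of the sprung brass plunger, 12 mm diameter (m): 0 at rest, grows as the nose presses it to the fixture's +x; about 0.014 with the pack's shoulders at the stop (its own limit is 0.020). The spring pushes back with 4 N at 0 and 9.6 N at the stop; with the drag of jaw and plate the push needed to reach the stop is about 10 to 16 N.
- plunger_tip (a point): centre of the plunger's end face that the nose meets: at rest at x = +11, y = 0, z = 19 in the fixture's frame (mm), so it is first touched with the pack's shoulders 14 short of the stop
- jaw (a joint): opening of the sprung steel clip jaw (rad): 0 shut, about 0.15 closed on the pack's top. Shut, its foot is 26 above the plate at the fixture's x = -29 mm: clear of the nose, lower than the pack's top. The pack pushed along the plate lifts it by the sloping lip with a few N; its spring then presses the pack down with 3 to 4 N.
- jaw_lip (a point): the jaw's free upturned end: at x = -57, y = 0, z = 47 in the fixture's frame (mm) when shut
- plain_pack: look-alike battery pack, the same 120 x 38 x 34 bar but without a nose; to be left alone; origin under its centre
- motor: bystander: bare motor standing on end, 44 diameter, 70 high; origin under its centre
- screw_tray: bystander: open divided tray 75 x 110 x 26; origin under its centre
- driver: bystander: screwdriver 190 long lying on the bench
- spool: bystander: solder spool, 54 diameter, 38 high; origin under its centre
- meter: bystander: hand multimeter 150 x 75 x 41 lying flat; origin under its centre
- dropper: bystander: small bottle 36 diameter, 85 high; origin under its centre
There are look-alikes about, which are no part of the job. What is shaped like the pack but blue or yellow is not meant.

How it is judged (in metres and radians):
On the way, in this order (a step that is already met when the one before it is completed fails the run):
1. the pack, between the guides, has pushed the jaw open and the jaw lies on its top (value of joint jaw above 0.09 rad and x of pack_nose in the frame of fixture above -0.02 m and distance between pack_nose and plunger_tip below 0.045 m), for 0.02 s.
2. the pack presses the plunger back and its shoulders bear on the stop (value of joint plunger above 0.012 m and contact force between pack and stop above 2 N), for 0.3 s.
At the end, for the whole second after the job is handed in: the fingers hold the pack (over 3 N) at rest, flat (within 0.12 rad), in line with the fixture (0.12 rad, 5 mm to the side) under the jaw (0.09 to 0.3 rad), the plunger pressed in more than 12 mm and the shoulders bearing on the stop with more than 2 N, all through the last second (all of step 2 and value of joint jaw between 0.09 and 0.3 rad and x of pack in the frame of fixture between -0.063 and -0.056 m and y of pack in the frame of fixture between -0.005 and 0.005 m and angle between the x axis of pack and the x axis of fixture, either way round below 0.12 rad and angle between pack's own z axis and vertical below 0.12 rad and contact force between the fingers and pack above 3 N and linear speed of pack below 0.01 m/s); the arm keeps its last pose, push and grip.
It fails at once if the pack is rammed against the stop (over 60 N) (contact force between pack and stop above 60 N).
It fails at once if another thing on the bench (look-alike pack, motor, tray, screwdriver, spool, meter or bottle) is moved by more than 3 cm (distance of any of plain_pack, motor, screw_tray, driver, spool, meter, dropper from where it was at the start of the episode above 0.03 m).
It also fails if it takes over 56 s, if anything falls off the work surface, if the arm or the gripper's body presses on something with over 40 N, if the wrist force passes 120 N, or if a joint passes its speed limit or range.

### The arm

A 6-joint arm with a two-finger parallel gripper is mounted at the origin on the work surface. World frame = base frame: x ahead of the robot, y to its left, z up, the work surface at z = 0. Lengths are in mm, angles in degrees, forces in N, time in s.
With the tool pointing down it reaches from about 300 to 850 mm from the base axis. Payload 4.2 kg.
Tool frame: the origin (TCP) lies at the centre of the arm's flange, where the gripper is bolted on; the fingertips stand 191 mm ahead of it and the grasp point (between the pads) lies 172 mm ahead of it; y points along the fingers, x is the direction in which the jaws open and shut, and the axes are right-handed (so a half turn about y gives the same grasp; the last joint's range is limited). The gripper opens to 91 mm and grips with 3 to 60 N. Pads are 32 mm wide; open, the fingers measure 118 mm over their backs; the gripper's body (76 mm by 178 mm) begins 60 mm behind the grasp point.
Start: joints at [-77.006, 18.312, 89.639, -0, 72.044, -1.146], TCP at [140.472, -557.576, 404.776] pointing down, gripper open.
Joint ranges: [-177.97, 177.97], [-48.28, 115.42], [12.27, 149.76], [-77.06, 257.06], [2.81, 150.46], [-146.56, 146.56]. Speed limits (degrees/s): [147.25, 147.25, 180, 180, 180, 180].

### API

Orientations are given as [roll, pitch, yaw] about the fixed x, y, z axes, in that order (R = Rz(yaw) Ry(pitch) Rx(roll)).
In Python, from workcell import env gives the robot as it stands.
- The arm moves only by the tool carry_out, never from a script. Its argument "increments" is a list of rows, each a list of 3 entries, a list of its own where there are three numbers: the turn, a rotation vector about the tool's x, y, z in rad, then the shift along the tool's x, y, z in mm, then the closure, from 0 (fully open) to 1 (shut). In form: [[[wx, wy, wz], [dx, dy, dz], claw], ...]. A call has 1 to 10 rows; each row is the pose to reach, as a shift and turn from the pose commanded when the call began, along the tool's axes at that moment; what a row does not reach only later rows make up. A row lasts 1/12 s, in which the tool goes at most 41.7 mm and 7.16 degrees, less where a joint would pass 70% of its speed; a pose out of reach is approached as far as the arm can. A call with a gripper value outside its range is refused whole. The fingers move at their own pace and stop on an object; "force" is the grip in N (left out, the last holds). Time passes only in rows, so rows that repeat a pose let the fingers close. It gives the time, the measured TCP pose, the force and the opening at its end, in the units of the state.
- env.state(): the state, without advancing time (a new reading comes with each control period).
- env.grab_frame(name): name is "scene" or "top" or "wrist"; returns a dict with "frame" (400x640x3 uint8, blue, green, red), "z_map" (400x640 float32, mm along the optical axis (not along the pixel's ray), 0 where there is no reading), "camera_matrix" (3x3 intrinsics, pixels), "rvec" (rotation vector, rad) and "tvec" (3), from world to camera coordinates, as OpenCV has them; the wrist camera has in their place "hand_eye" (4x4, takes a point from camera to tool coordinates, whose origin is the TCP and whose axes are the tool frame's). Camera axes: x right, y down, z forward; pixel columns grow to the right and rows downward; lengths in mm; the calibration is good to about 2 mm. A picture is of the moment at which its call begins: read the wrist's pose just before it.
- env.job_done(): hands the job in, once; it reports no verdict.
The state is a dict: "time_s": time; "qpos": joint angles; "qvel": joint speeds; "effort": joint torques, N m; "ee_pos": TCP position; "ee_rot": TCP orientation; "force": force on the tool from outside, world axes, zero at the start; "torque": the same for the moment, N m; "gripper_width": finger opening in mm.
Only numpy, scipy, OpenCV 4.12 (cv2) and the standard library are available. Lean on these libraries where they do the work, as an engineer would, in place of code of your own. Each camera call takes 0.05 s, during which the arm holds its last target. There are 200 camera calls.

## Working session

There is one attempt and no reset: what is moved stays moved. The work goes in short steps, Python scripts to look and compute and a tool call to move; the robot and the scene stay as the last step left them, time stands still between calls to the robot, and variables do not carry over. Pictures are saved under pics/ and viewed, about 8 in all and at most 12, crops included, and the job is handed in when it is done.

Besides the shell and the picture viewer there is one more tool, called after "Call:" in YAML: its name, and indented under it one key for each argument. carry_out: Moves the arm, as the interface text tells. Its arguments: {"type":"object","properties":{"increments":{"type":"array","items":{"type":"array"}},"force":{"type":"number"}},"required":["increments"]}

```bash
mkdir -p pics; cat > h.py <<'E'
import numpy as np, cv2
from workcell import env
from scipy.spatial.transform import Rotation as R
def grab(name,fn=None):
    f=env.grab_frame(name)
    np.savez('pics/'+name+'.npz',**{k:np.array(v) for k,v in f.items()})
    if fn: cv2.imwrite('pics/'+fn,f['frame'])
    return f
def w(f,u,v,z=None):
    """world point of pixel; by depth, or on plane z"""
    K=f['camera_matrix'];Rm=cv2.Rodrigues(np.float64(f['rvec']))[0];t=np.float64(f['tvec']).ravel()
    r=np.linalg.inv(K)@[u,v,1]; c=-Rm.T@t; d=Rm.T@r
    if z is None: return c+d*f['z_map'][int(v),int(u)]
    return c+d*(z-c[2])/d[2]
E
python3 - <<'E'
from h import *
print(env.state())
f=grab('top','top1.png');grab('scene','scene1.png')
print(f['camera_matrix'],f['rvec'],f['tvec'])
E
```

```text
{'time_s': 0.0, 'qpos': array([-7.70046166e+01,  1.83501708e+01,  8.97061126e+01, -1.13853114e-03,
        7.20422885e+01, -1.14728552e+00]), 'qvel': array([-0.0457285 ,  0.02092106,  0.05894331, -0.04697358, -0.05546289,
        0.02317112]), 'effort': array([-1.63344095e-03, -4.12463236e+01, -2.31973636e+01,  7.25529715e-02,
        4.55921853e-02, -1.48847607e-04]), 'ee_pos': array([ 140.4407498 , -557.41151807,  403.93671306]), 'ee_rot': array([-89.99910858,   0.09857378, -75.85697837]), 'force': array([-0.43246698, -0.84756171,  1.08783852]), 'torque': array([-0.05543632,  0.05253737, -0.0383479 ]), 'gripper_width': 91.2613358070797}
[[377.49245669   0.         324.75152083]
 [  0.         377.49245669 199.03126987]
 [  0.           0.           1.        ]] [ 2.16052009 -2.17640513  0.06990292] [   7.62252043  561.05874999 1273.21639957]
```

View pics/top1.png

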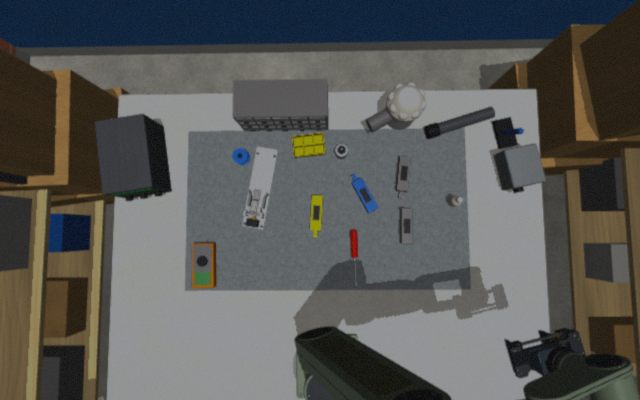

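View pics/scene1.png

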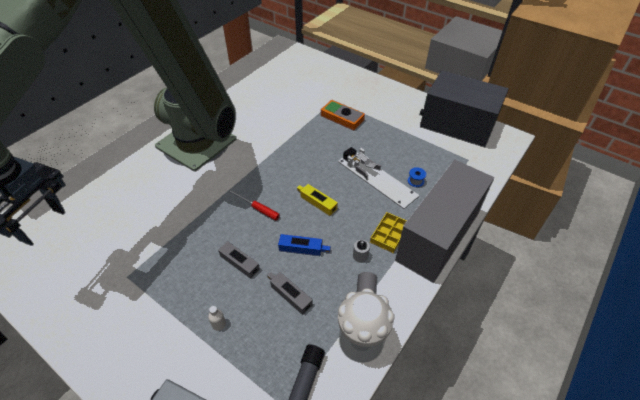

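The grey pack at (403,175) in the top view seems to have a nose, pointing down in the image. The grey one at (405,225) is plain. The fixture runs from (265,150) to (255,228). I'll enlarge both.

```bash
python3 - <<'E'
from h import *
f=dict(np.load('pics/top.npz'))
im=f['frame']
a=cv2.resize(im[140:250,375:475],None,fx=5,fy=5,interpolation=cv2.INTER_CUBIC)[:,:400]
b=cv2.resize(im[140:250,225:305],None,fx=5,fy=5,interpolation=cv2.INTER_CUBIC)
cv2.imwrite('pics/crop1.png',np.hstack([a,b]))
for p in [(403,160),(403,185),(401,196),(405,225),(262,165),(300,200)]: print(p,w(f,*p).round(1))
E
```

```text
(403, 160) [ 692.4 -265.8   32.5]
(403, 185) [ 606.5 -264.3   29.6]
(401, 196) [ 569.4 -257.7   23.6]
(405, 225) [ 470.1 -267.5   31.2]
(262, 165) [684.4 223.9   7.5]
(300, 200) [560.3  90.6   2.1]
```

View pics/crop1.png

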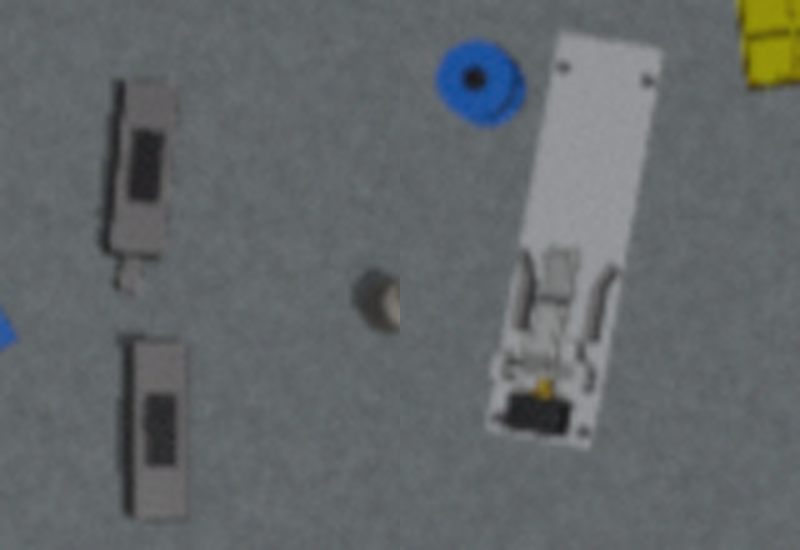

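The noseless bar is at crop (158,430). The pack with the nose has its bar at crop corners (127,82), (177,82), (163,254), (112,251), and its nose at (128,275). The fixture plate corners are (560,32), (662,48), (593,450), (487,432), with the mouth toward the top of the image. Both +x axes point roughly toward the robot.

```bash
python3 - <<'E'
from h import *
f=dict(np.load('pics/top.npz'))
def pts(L,x0,z): return np.array([w(f,(x+.5)/5-.5+x0,(y+.5)/5-.5+140,z) for x,y in L])
P=pts([(127,82),(177,82),(163,254),(112,251)],375,34)
F=pts([(160,32),(262,48),(193,450),(87,432)],225,6)
for n,Q in(('pack',P),('fix',F)):
    d=(Q[2]+Q[3]-Q[0]-Q[1])/2; l=np.linalg.norm(d); d/=l
    print(n,Q.round(1)[:,:2].tolist(),'ctr',Q.mean(0).round(1),'len',l,'wid',np.linalg.norm(Q[1]-Q[0]),'yaw',np.degrees(np.arctan2(d[1],d[0])))
    if n=='fix': print('origin',Q.mean(0)+d*(72.5))
s=env.state(); T=R.from_euler('xyz',s['ee_rot'],degrees=True).as_matrix(); print(T.round(3))
h=env.grab_frame('wrist'); print(np.array(h['hand_eye']).round(3),h['camera_matrix'])
E
```

```text
pack [[706.2, -255.6], [705.8, -289.8], [587.4, -277.3], [589.7, -242.8]] ctr [ 647.3 -266.4   34. ] len 118.09042716244838 wid 34.12640884124671 yaw 173.83407616440047
fix [[752.9, 243.8], [740.6, 171.4], [457.9, 218.2], [470.8, 292.3]] ctr [605.6 231.5   6. ] len 286.39865650706224 wid 73.47125970039811 yaw 170.42222469835562
origin [534.07434195 243.52083518   6.        ]
[[ 0.244 -0.     0.97 ]
 [-0.97   0.002  0.244]
 [-0.002 -1.     0.   ]]
[[ 1.0000e+00  1.0000e-03 -0.0000e+00  6.4200e-01]
 [ 0.0000e+00 -2.9200e-01  9.5600e-01  2.1073e+01]
 [ 1.0000e-03 -9.5600e-01 -2.9200e-01  8.2286e+01]
 [ 0.0000e+00  0.0000e+00  0.0000e+00  1.0000e+00]] [[344.63747134   0.         318.23135863]
 [  0.         344.63747134 198.8016053 ]
 [  0.           0.           1.        ]]
```

Call:
carry_out:
  increments:
    - [[0,0.05,0],[-10,5,38],0]
    - [[0,0.1,0],[-20,10,77],0]
    - [[0,0.15,0],[-31,15,116],0]
    - [[0,0.2,0],[-41,20,154],0]
    - [[0,0.25,0],[-51,25,192],0]
    - [[0,0.3,0],[-61,30,231],0]
    - [[0,0.355,0],[-72,35,269],0]
    - [[0,0.355,0],[-82,40,308],0]
    - [[0,0.355,0],[-92,45,346],0]
    - [[0,0.355,0],[-102,50,385],0]

```text
time_s: 0.98
ee_pos: [490.3, -363.3, 354.3]
ee_rot: [-90.0, 0.0, -96.2]
force: [0.4, -0.6, 0.1]
gripper_width: 91.1
```

```bash
cat >> h.py <<'E'
def go(g,yaw=None):
    """increment (tool axes) to bring the grasp point to g, tool x at yaw deg, y down"""
    s=env.state();T=R.from_euler('xyz',s['ee_rot'],degrees=True)
    G=R.from_euler('xyz',[-90,0,yaw],degrees=True)
    tcp=np.array(g)+[0,0,172]
    print('t',round(s['time_s'],2),'tcp',s['ee_pos'].round(1),'rot',s['ee_rot'].round(2),'F',s['force'].round(1),'w',round(s['gripper_width'],1))
    print('turn',(T.inv()*G).as_rotvec().round(4),'shift',T.inv().apply(tcp-s['ee_pos']).round(1))
def ww(f,s,u,v,z=None):
    T=R.from_euler('xyz',s['ee_rot'],degrees=True).as_matrix();H=np.array(f['hand_eye'])
    A=T@H[:3,:3];c=T@H[:3,3]+s['ee_pos'];d=A@np.linalg.inv(f['camera_matrix'])@[u,v,1]
    if z is None: return c+d*f['z_map'][int(v),int(u)]
    return c+d*(z-c[2])/d[2]
E
python3 -c "
from h import *
go([662,-268,158],-96.2)"
```

```text
t 0.98 tcp [ 490.3 -363.3  354.3] rot [-90.03   0.   -96.19] F [ 0.4 -0.6  0.1] w 91.1
turn [ 0.0006  0.0001 -0.0001] shift [-113.3   24.2  160.4]
```

Call:
carry_out:
  increments:
    - [[0,0,0],[-22,5,32],0]
    - [[0,0,0],[-45,10,64],0]
    - [[0,0,0],[-68,15,96],0]
    - [[0,0,0],[-90,20,128],0]
    - [[0,0,0],[-113,24,160],0]
    - [[0,0,0],[-113,24,160],0]
    - [[0,0,0],[-113,24,160],0]

```text
time_s: 1.57
ee_pos: [661.5, -268.0, 329.1]
ee_rot: [-90.1, 0.0, -96.0]
force: [-1.0, -1.2, 0.1]
gripper_width: 91.1
```

```bash
python3 - <<'E'
from h import *
s=env.state(); f=env.grab_frame('wrist')
import pickle; pickle.dump((s,f),open('wr1.pkl','wb'))
cv2.imwrite('pics/wr1.png',f['frame']); print(s['ee_pos'],s['ee_rot'])
E
```

```text
[ 661.51538778 -267.98347546  329.11709982] [-9.01205981e+01  1.86825767e-02 -9.60164902e+01]
```

View pics/wr1.png

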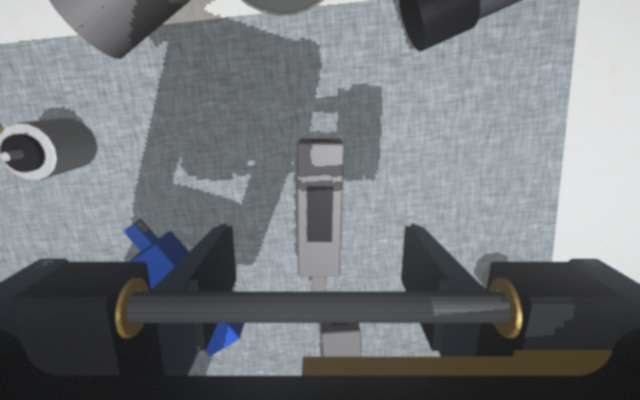

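The wrist view shows the pack's top face between about (300,146), (343,146), (340,275) and (300,275), with the nose below it at (319,284). It lies between the fingers. I'll refine this with depth.

```bash
python3 - <<'E'
from h import *
import pickle
s,f=pickle.load(open('wr1.pkl','rb'))
V,U=np.mgrid[130:285,270:375]
P=np.array([ww(f,s,u,v) for u,v in zip(U.ravel(),V.ravel())])
m=(P[:,2]>28)&(P[:,2]<42); Q=P[m]; print(m.sum(),np.median(Q[:,2]))
r=cv2.minAreaRect(Q[:,:2].astype(np.float32)); print(r, cv2.boxPoints(r).round(1).tolist())
for p in [(300,146),(343,146),(340,275),(300,275),(319,290)]: print(ww(f,s,*p,34).round(1))
E
```

```text
5970 33.008293411137544
((645.8570556640625, -268.244873046875), (38.052886962890625, 120.3707046508789), 83.50376892089844) [[583.9000244140625, -280.29998779296875], [703.5, -294.0], [707.7999877929688, -256.1000061035156], [588.2000122070312, -242.5]]
[ 704.7 -258.7   34. ]
[ 701.2 -292.7   34. ]
[ 586.8 -280.5   34. ]
[ 590.5 -245.    34. ]
[ 573.6 -260.3   34. ]
```

```bash
python3 -c "
from h import *
go([662.8,-270.1,24.5],-96.5)"
```

```text
t 1.62 tcp [ 660.4 -269.1  329.7] rot [-9.012e+01 -1.000e-02 -9.612e+01] F [0.5 0.1 0.3] w 91.0
turn [0.0021 0.0067 0.0001] shift [  0.8 133.2   2.8]
```

Call:
carry_out:
  increments:
    - [[0,0.006,0],[0.5,35,1.5],0]
    - [[0,0.006,0],[0.5,70,1.5],0]
    - [[0,0.006,0],[0.5,100,1.5],0]
    - [[0,0.006,0],[0.5,120,1.5],0]
    - [[0,0.006,0],[0.5,132.5,1.5],0]
    - [[0,0.006,0],[0.5,132.5,1.5],0]
    - [[0,0.006,0],[0.5,132.5,1.5],0]
    - [[0,0.006,0],[0.5,132.5,1.5],0]

```text
time_s: 2.28
ee_pos: [661.9, -271.0, 200.4]
ee_rot: [-89.8, -0.1, -96.6]
force: [-0.3, -0.5, 0.9]
gripper_width: 91.1
```

```bash
python3 -c "
from h import *
go([662.8,-270.1,24.5],-96.5)
go([662.8,-270.1,24.5],-96.5)"
```

```text
t 2.28 tcp [ 661.9 -271.   200.4] rot [-8.980e+01 -7.000e-02 -9.659e+01] F [-0.3 -0.5  0.9] w 91.1
turn [-0.0034 -0.0015  0.0012] shift [-1.   3.9  0.8]
t 2.28 tcp [ 661.9 -271.   200.4] rot [-8.980e+01 -7.000e-02 -9.659e+01] F [-0.3 -0.5  0.9] w 91.1
turn [-0.0034 -0.0015  0.0012] shift [-1.   3.9  0.8]
```

Call:
carry_out:
  increments:
    - [[0,0,0],[-1,2.5,0.5],0]
    - [[0,0,0],[-1,2.5,0.5],0.3]
    - [[0,0,0],[-1,2.5,0.5],0.7]
    - [[0,0,0],[-1,2.5,0.5],1]
    - [[0,0,0],[-1,2.5,0.5],1]
    - [[0,0,0],[-1,2.5,0.5],1]
    - [[0,0,0],[-1,2.5,0.5],1]
    - [[0,0,0],[-1,2.5,0.5],1]
    - [[0,0,0],[-1,2.5,0.5],1]
    - [[0,0,0],[-1,2.5,0.5],1]
  force: 45

```text
time_s: 3.12
ee_pos: [662.2, -269.2, 195.7]
ee_rot: [-90.0, 0.0, -96.5]
force: [0.7, 0.9, 0.5]
gripper_width: 37.6
```

```bash
python3 -c "
from h import *
go([662.8,-270.1,24.5],-96.5)"
```

```text
t 3.12 tcp [ 662.2 -269.2  195.7] rot [-90.01   0.   -96.55] F [0.7 0.9 0.5] w 37.6
turn [ 0.0001 -0.0008 -0.0001] shift [ 0.8 -0.8  0.7]
```

Call:
carry_out:
  increments:
    - [[0,0,0],[0,-15,0],1]
    - [[0,0,0],[0,-40,0],1]
    - [[0,0,0],[0,-75,0],1]
    - [[0,0,0],[0,-110,0],1]
    - [[0,0,0],[-15,-130,0],1]
    - [[0,0,0],[-40,-130,-2],1]
    - [[0,0,0],[-75,-130,-4],1]
    - [[0,0.01,0],[-110,-130,-6],1]
    - [[0,0.02,0],[-145,-130,-8],1]
    - [[0,0.03,0],[-180,-130,-10],1]

```text
time_s: 3.95
ee_pos: [672.3, -87.9, 324.8]
ee_rot: [-90.1, 0.0, -98.3]
force: [0.0, -0.4, -3.0]
gripper_width: 37.6
```

Call:
carry_out:
  increments:
    - [[0,0,0],[-35,0,-2],1]
    - [[0,0,0],[-70,0,-4],1]
    - [[0,0.01,0],[-105,0,-6],1]
    - [[0,0.02,0],[-140,0,-8],1]
    - [[0,0.024,0],[-175,0,-10],1]
    - [[0,0.024,0],[-210,0,-10],1]
    - [[0,0.024,0],[-245,0,-10],1]
    - [[0,0.024,0],[-275,0,-10],1]
    - [[0,0.024,0],[-300,0,-10],1]
    - [[0,0.024,0],[-300,0,-10],1]

```text
time_s: 4.78
ee_pos: [705.8, 214.4, 324.1]
ee_rot: [-90.1, 0.2, -99.4]
force: [0.2, 0.8, -3.3]
gripper_width: 37.9
```

```bash
python3 - <<'E'
from h import *
s=env.state(); f=env.grab_frame('wrist')
import pickle; pickle.dump((s,f),open('wr2.pkl','wb'))
cv2.imwrite('pics/wr2.png',f['frame'])
go([691.8,216.8,150],-99.6)
E
```

```text
t 4.83 tcp [705.7 211.9 324.1] rot [-9.011e+01 -3.000e-02 -9.942e+01] F [-1.  -0.6 -4. ] w 37.6
turn [0.0019 0.0031 0.0004] shift [ -2.6   2.1 -14.5]
```

View pics/wr2.png

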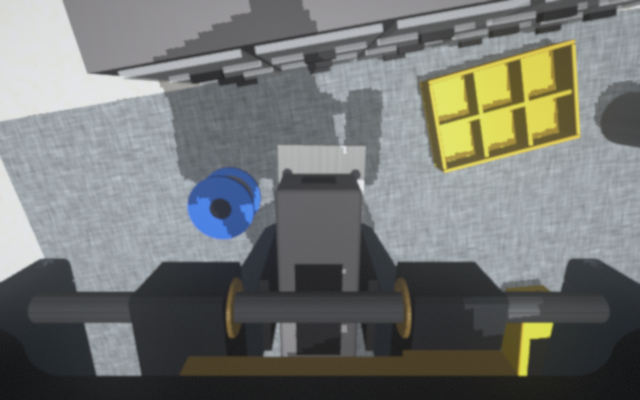

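The pack is held in line over the plate. The plate's rear edge shows at (278,146) to (365,146), and its lower edges at (266,352) and (374,352). The spool is on the left at (222,205) and the tray is on the right.

```bash
python3 - <<'E'
from h import *
import pickle
s,f=pickle.load(open('wr2.pkl','rb'))
for p in [(278,146),(365.5,146),(266,352),(374,352)]: print(p,ww(f,s,*p,6).round(1))
a=ww(f,s,278,146,6)[:2];b=ww(f,s,365.5,146,6)[:2]
print(np.linalg.norm(a-b),np.degrees(np.arctan2(*(a-b)[::-1])), (a+b)/2)
t=dict(np.load('pics/top.npz'))
# fixture parts in top view: x(fix) y(fix) of features, origin/yaw from plate
# held pack: top face edges in wrist view
for p in [(278,190),(361,190)]: print('pack',ww(f,s,*p).round(1))
c=cv2.resize(f['frame'][120:370,230:410],None,fx=3,fy=2.4,interpolation=cv2.INTER_CUBIC); cv2.imwrite('pics/c2.png',c)
# plate fit from the top view by depth-free brightness: fixed rectangle
im=t['frame'][140:240,235:285].astype(int); g=((im.min(2)>120)).astype(np.uint8)
n,l,st,ce=cv2.connectedComponentsWithStats(g); k=1+st[1:,4].argmax(); v,u=np.where(l==k)
W=np.array([w(t,x+235,y+140,6)[:2] for x,y in zip(u,v)],np.float32)
r=cv2.minAreaRect(W); print(r,cv2.boxPoints(r).round(1).tolist())
E
```

```text
(278, 146) [749.7 242.2   6. ]
(365.5, 146) [737.5 167.9   6. ]
(266, 352) [540.7 296.7   6. ]
(374, 352) [522.7 185.4   6. ]
75.31883746605936 80.70383220214964 [743.57781023 205.06070023]
pack [750.5 224.  160.2]
pack [744.5 188.7 159.3]
((606.0616455078125, 232.4425048828125), (75.7033462524414, 285.5668029785156), 79.9272232055664) [[458.8999938964844, 220.10000610351562], [740.0, 170.1999969482422], [753.2999877929688, 244.6999969482422], [472.1000061035156, 294.70001220703125]]
```

View pics/c2.png

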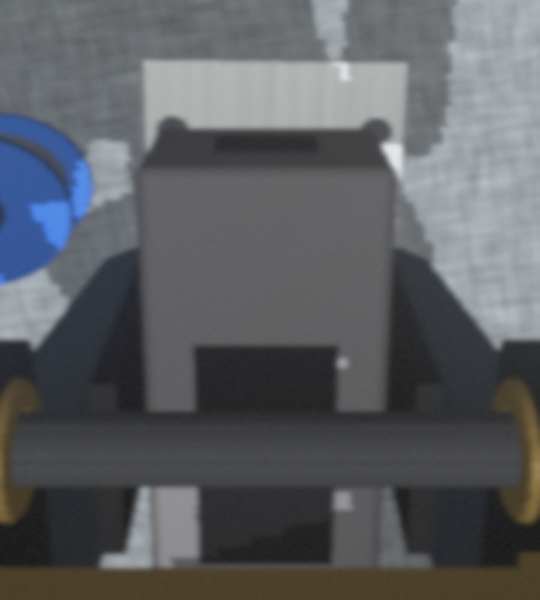

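```bash
python3 - <<'E'
from h import *
go([693.1,215.3,60],-99.8)
E
```

```text
t 4.83 tcp [705.7 211.9 324.1] rot [-9.011e+01 -3.000e-02 -9.942e+01] F [-1.  -0.6 -4. ] w 37.6
turn [0.0019 0.0065 0.0005] shift [ -1.3  92.1 -12.8]
```

Call:
carry_out:
  increments:
    - [[0,0.006,0],[-1,30,-12],1]
    - [[0,0.006,0],[-1,60,-12],1]
    - [[0,0.006,0],[-1,80,-12],1]
    - [[0,0.006,0],[-1,92,-12],1]
    - [[0,0.006,0],[-1,92,-12],1]
    - [[0,0.006,0],[-1,92,-12],1]
    - [[0,0.006,0],[-1,92,-12],1]
    - [[0,0.006,0],[-1,92,-12],1]

```text
time_s: 5.5
ee_pos: [695.1, 211.9, 235.8]
ee_rot: [-89.8, 0.1, -100.0]
force: [-0.5, -0.5, -2.9]
gripper_width: 37.6
```

```bash
python3 - <<'E'
from h import *
S=[];
for i in range(3):
    s=env.state(); f=env.grab_frame('wrist'); S.append(s); print(s['ee_pos'].round(1),s['ee_rot'].round(2))
s['ee_pos']=np.mean([x['ee_pos'] for x in S],0);s['ee_rot']=np.mean([x['ee_rot'] for x in S],0)
import pickle; pickle.dump((s,f),open('wr3.pkl','wb'))
cv2.imwrite('pics/wr3.png',f['frame'][80:370])
print(f['hand_eye'])
E
```

```text
[695.1 211.9 235.8] [-8.98e+01  9.00e-02 -1.00e+02]
[694.9 212.  235.7] [-8.982e+01  8.000e-02 -9.999e+01]
[694.8 212.  235.5] [-8.985e+01  7.000e-02 -9.999e+01]
[[ 9.99999483e-01  9.97684078e-04 -1.94073845e-04  9.48926750e-01]
 [ 4.77447920e-04 -2.92541538e-01  9.56252697e-01  2.10714948e+01]
 [ 8.97263429e-04 -9.56252296e-01 -2.92541864e-01  8.26224825e+01]
 [ 0.00000000e+00  0.00000000e+00  0.00000000e+00  1.00000000e+00]]
```

View pics/wr3.png

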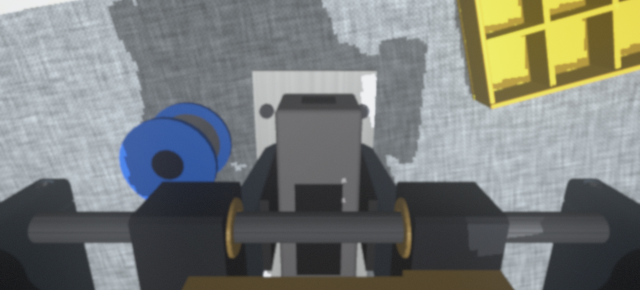

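The plate's rear corners are at (252,151) and (377,151) in full-frame pixels. Their midpoint, 314.5, is a little left of the pack's centre at 319, so a small sideways correction is needed.

```bash
python3 - <<'E'
from h import *
import pickle
s,f=pickle.load(open('wr3.pkl','rb'))
a=ww(f,s,252,151,6);b=ww(f,s,377,151,6);c=ww(f,s,253,190,6);e=ww(f,s,375.5,190,6)
T=R.from_euler('xyz',s['ee_rot'],degrees=True)
L=lambda p:T.inv().apply(p-s['ee_pos']).round(2)
print('width',np.linalg.norm(a-b),'yaw edge',np.degrees(np.arctan2(*(a-b)[1::-1])),'mid',(a+b)/2)
print('tool: rear mid',L((a+b)/2),'at row190',L((c+e)/2), 'width',np.linalg.norm(c-e))
# gray profile of edges
g=f['frame'].mean(2); print(g[156,245:262].astype(int),g[156,368:386].astype(int)); print(g[145:158,300].astype(int))
for r in (115,120): 
  p=ww(f,s,281,80+r-10);q=ww(f,s,358,80+r-10);
for u,v in [(278,190),(361,190)]: print('pack edge tool x',L(ww(f,s,u+(2 if u<300 else -2),v)))
E
```

```text
width 75.963840491651 yaw edge 80.07241777515442 mid [744.31235093 204.96771791   6.        ]
tool: rear mid [ -1.4  229.84  49.13] at row190 [ -1.61 229.76  24.56] width 76.97370509372199
[117 118 121 120 120 121 136 163 187 196 195 194 195 195 195 195 195] [238 238 238 239 239 238 231 212 176 144 133 132 133 132 135 134 130 129]
[124 121 121 120 120 140 169 189 193 194 194 194 194]
pack edge tool x [-15.45 163.24  43.05]
pack edge tool x [ 18.46 164.01  42.87]
```

Call:
carry_out:
  increments:
    - [[0,0,0],[-3,10,0],1]
    - [[0,0,0],[-3,20,0],1]
    - [[0,0,0],[-3,26,0],1]
    - [[0,0,0],[-3,30,0],1]
    - [[0,0,0],[-3,31.5,0],1]
    - [[0,0,0],[-3,31.5,0],1]
    - [[0,0,0],[-3,31.5,0],1]

```text
time_s: 6.23
ee_pos: [695.0, 215.0, 201.9]
ee_rot: [-90.0, 0.0, -100.0]
force: [0.7, -0.1, -3.2]
gripper_width: 38.0
```

```bash
python3 - <<'E'
from h import *
import pickle
for i in range(2): s=env.state(); f=env.grab_frame('wrist'); print(s['ee_pos'].round(1),s['ee_rot'].round(2),s['force'].round(1))
pickle.dump((s,f),open('wr4.pkl','wb'))
cv2.imwrite('pics/wr4.png',cv2.resize(f['frame'][130:270,220:420],None,fx=4,fy=4,interpolation=cv2.INTER_CUBIC))
E
```

```text
[695.  215.  201.9] [-89.98   0.   -99.98] [ 0.7 -0.1 -3.2]
[695.  214.9 202. ] [-89.97   0.   -99.98] [-0.2  0.1 -3.4]
```

View pics/wr4.png

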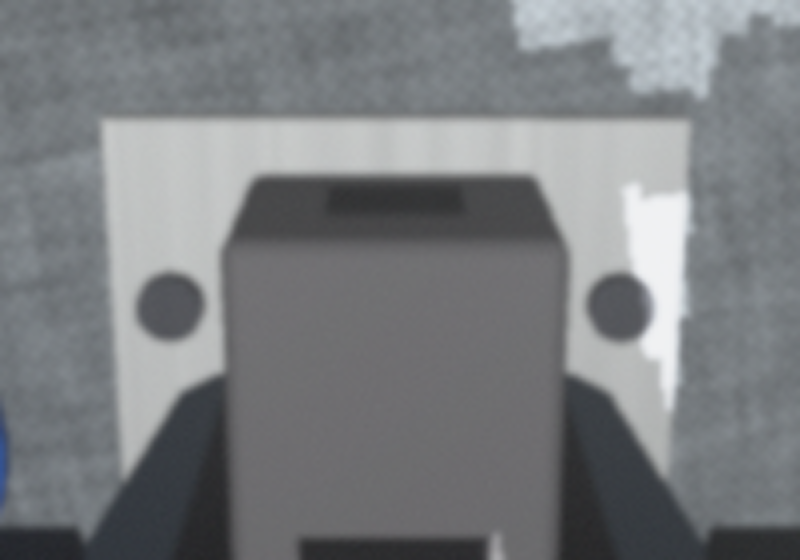

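The pack's lower rear edge, (252..540) at crop row 178, is centred at 396 over the plate at 396.5 and is parallel to it, so it is aligned. Next I lower it gently to contact.

Call:
carry_out:
  increments:
    - [[0,0,0],[0,0.4,0],1]
    - [[0,0,0],[0,0.8,0],1]
    - [[0,0,0],[0,0.8,0],1]

```text
time_s: 6.58
ee_pos: [695.0, 214.9, 201.8]
ee_rot: [-90.0, 0.0, -100.0]
force: [0.3, -0.4, -0.8]
gripper_width: 37.5
```

Call:
carry_out:
  increments:
    - [[0,0,0],[0,0.2,-3],1]
    - [[0,0,0],[0,0.2,-8],1]
    - [[0,0,0],[0,0.2,-13],1]
    - [[0,0,0],[0,0.2,-18],1]
    - [[0,0,0],[0,0.2,-23],1]
    - [[0,0,0],[0,0.2,-28],1]
    - [[0,0,0],[0,0.2,-33],1]
    - [[0,0,0],[0,0.2,-36],1]
    - [[0,0,0],[0,0.2,-38],1]
    - [[0,0,0],[0,0.2,-38],1]

```text
time_s: 7.42
ee_pos: [657.1, 221.7, 201.7]
ee_rot: [-90.0, 0.0, -100.0]
force: [1.0, 0.4, 4.3]
gripper_width: 37.9
```

Call:
carry_out:
  increments:
    - [[0,0,0],[0,0,-2],1]
    - [[0,0,0],[0,0,-5],1]
    - [[0,0,0],[0,0,-8],1]
    - [[0,0,0],[0,0,-11],1]
    - [[0,0,0],[0,0,-14],1]
    - [[0,0,0],[0,0,-17],1]
    - [[0,0,0],[0,0,-19],1]
    - [[0,0,0],[0,0,-20],1]
    - [[0,0,0],[0,0,-20],1]

```text
time_s: 8.17
ee_pos: [639.0, 224.9, 202.1]
ee_rot: [-89.7, 0.1, -100.0]
force: [6.9, -1.8, 3.3]
gripper_width: 37.6
```

The force is purely axial, so the jaw is being lifted with no side load. I'll carry on.

Call:
carry_out:
  increments:
    - [[0,0,0],[0,0,-2],1]
    - [[0,0,0],[0,0,-4],1]
    - [[0,0,0],[0,0,-6],1]
    - [[0,0,0],[0,0,-8],1]
    - [[0,0,0],[0,0,-10],1]
    - [[0,0,0],[0,0,-12],1]
    - [[0,0,0],[0,0,-14],1]
    - [[0,0,0],[0,0,-14],1]

```text
time_s: 8.83
ee_pos: [624.4, 227.5, 201.8]
ee_rot: [-89.9, 0.1, -100.0]
force: [4.5, 0.1, 4.5]
gripper_width: 37.6
```

Call:
carry_out:
  increments:
    - [[0,0,0],[0,0,-1.5],1]
    - [[0,0,0],[0,0,-3],1]
    - [[0,0,0],[0,0,-4.5],1]
    - [[0,0,0],[0,0,-6],1]
    - [[0,0,0],[0,0,-7],1]
    - [[0,0,0],[0,0,-7],1]

```text
time_s: 9.33
ee_pos: [618.6, 228.5, 202.1]
ee_rot: [-89.7, 0.1, -100.0]
force: [8.1, 0.0, 4.3]
gripper_width: 38.2
```

Call:
carry_out:
  increments:
    - [[0,0,0],[0,0,-1],1]
    - [[0,0,0],[0,0,-2],1]
    - [[0,0,0],[0,0,-3],1]
    - [[0,0,0],[0,0,-4],1]
    - [[0,0,0],[0,0,-4],1]

```text
time_s: 9.75
ee_pos: [615.0, 229.1, 202.2]
ee_rot: [-89.6, 0.1, -100.0]
force: [8.6, -1.5, 4.5]
gripper_width: 37.7
```

Call:
carry_out:
  increments:
    - [[0,0,0],[0,0,-1],1]
    - [[0,0,0],[0,0,-2],1]
    - [[0,0,0],[0,0,-3],1]
    - [[0,0,0],[0,0,-3],1]

```text
time_s: 10.08
ee_pos: [612.3, 229.6, 202.2]
ee_rot: [-89.6, 0.1, -99.9]
force: [8.8, -1.8, 3.1]
gripper_width: 37.8
```

Call:
carry_out:
  increments:
    - [[0,0,0],[0,0,-0.7],1]
    - [[0,0,0],[0,0,-1.4],1]
    - [[0,0,0],[0,0,-2],1]
    - [[0,0,0],[0,0,-2],1]

```text
time_s: 10.42
ee_pos: [610.6, 229.9, 202.2]
ee_rot: [-89.5, 0.1, -99.9]
force: [10.5, -3.5, 3.7]
gripper_width: 37.8
```

Call:
carry_out:
  increments:
    - [[0,0,0],[0,0,-0.7],1]
    - [[0,0,0],[0,0,-1.4],1]
    - [[0,0,0],[0,0,-2],1]
    - [[0,0,0],[0,0,-2],1]

```text
time_s: 10.75
ee_pos: [608.8, 230.2, 202.3]
ee_rot: [-89.5, 0.1, -99.9]
force: [11.3, -3.3, 2.5]
gripper_width: 37.9
```

Call:
carry_out:
  increments:
    - [[0,0,0],[0,0,-0.5],1]
    - [[0,0,0],[0,0,-1],1]
    - [[0,0,0],[0,0,-1.5],1]
    - [[0,0,0],[0,0,-1.5],1]

```text
time_s: 11.08
ee_pos: [607.4, 230.5, 202.3]
ee_rot: [-89.5, 0.1, -99.9]
force: [11.4, -2.4, 2.2]
gripper_width: 37.8
```

Call:
carry_out:
  increments:
    - [[0,0,0],[0,0,-0.5],1]
    - [[0,0,0],[0,0,-1],1]
    - [[0,0,0],[0,0,-1],1]
    - [[0,0,0],[0,0,-1],1]

```text
time_s: 11.42
ee_pos: [606.5, 230.6, 202.3]
ee_rot: [-89.5, 0.1, -99.9]
force: [11.2, -2.6, 2.9]
gripper_width: 37.6
```

Call:
carry_out:
  increments:
    - [[0,0,0],[0,0,-0.5],1]
    - [[0,0,0],[0,0,-1],1]
    - [[0,0,0],[0,0,-1],1]

```text
time_s: 11.67
ee_pos: [606.1, 230.7, 202.5]
ee_rot: [-89.3, 0.2, -99.9]
force: [14.1, -3.5, 1.7]
gripper_width: 37.5
```

Call:
carry_out:
  increments:
    - [[0,0,0],[0,0,-0.5],1]
    - [[0,0,0],[0,0,-1],1]
    - [[0,0,0],[0,0,-1],1]

```text
time_s: 11.92
ee_pos: [605.7, 230.7, 202.7]
ee_rot: [-89.2, 0.2, -99.9]
force: [15.5, -4.3, 1.7]
gripper_width: 37.9
```

Travel is stalling and the force is climbing, so the shoulders appear to be at the stop. I'll add some preload.

Call:
carry_out:
  increments:
    - [[0,0,0],[0,0,-0.5],1]
    - [[0,0,0],[0,0,-1],1]
    - [[0,0,0],[0,0,-1.5],1]
    - [[0,0,0],[0,0,-1.5],1]

```text
time_s: 12.25
ee_pos: [605.1, 230.7, 202.9]
ee_rot: [-89.0, 0.2, -99.9]
force: [18.3, -5.3, 0.6]
gripper_width: 38.0
```

Call:
carry_out:
  increments:
    - [[0,0,0],[0,0,-0.5],1]
    - [[0,0,0],[0,0,-1],1]
    - [[0,0,0],[0,0,-1.5],1]
    - [[0,0,0],[0,0,-1.5],1]
    - [[0,0,0],[0,0,-1.5],1]

```text
time_s: 12.67
ee_pos: [604.5, 230.8, 203.1]
ee_rot: [-88.9, 0.2, -99.9]
force: [20.7, -6.7, -1.0]
gripper_width: 37.3
```

```bash
python3 - <<'E'
from h import *
f=grab('scene');t=grab('top')
s=env.state();print(s['ee_pos'].round(1),s['ee_rot'].round(2),s['force'].round(1),s['time_s'])
a=cv2.resize(f['frame'][120:220,320:440],(480,400),interpolation=cv2.INTER_CUBIC)
b=cv2.resize(t['frame'][140:240,225:305],(320,400),interpolation=cv2.INTER_CUBIC)
cv2.imwrite('pics/fin.png',np.hstack([a,b]))
E
```

```text
[604.6 230.8 203.2] [-88.87   0.23 -99.86] [20.8 -7.4 -0.9] 12.7667
```

View pics/fin.png

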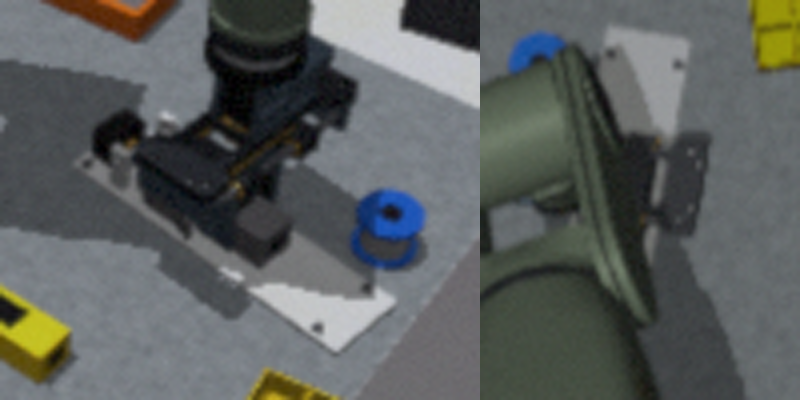

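The scene view shows the pack under the gripper at (265,235), on the plate and in line with it. The spool and tray are where they were. The nose end is hidden, so I'll check the insertion depth with the wrist camera.

```bash
python3 - <<'E'
from h import *
import pickle
s=env.state(); f=env.grab_frame('wrist'); pickle.dump((s,f),open('wr5.pkl','wb'))
cv2.imwrite('pics/wr5.png',cv2.resize(f['frame'][0:280,200:440],None,fx=2.5,fy=2,interpolation=cv2.INTER_CUBIC))
print(s['force'].round(1))
g=f['frame'].mean(2)
print(g[:240:4,300].astype(int))
E
```

```text
[20.8 -7.4 -0.9]
[227 227 227 228 227 228 229 229 228 228 223 205 179 180 181 180 181 182
 182 183 182 183 182 184 183 184 184 184 184 184 185 186 185 185 184 184
 184 183 183 182 181 181 180 165  69  67  69  72  97 102 101 101 101 101
 101 101 100 100  99  98]
```

View pics/wr5.png

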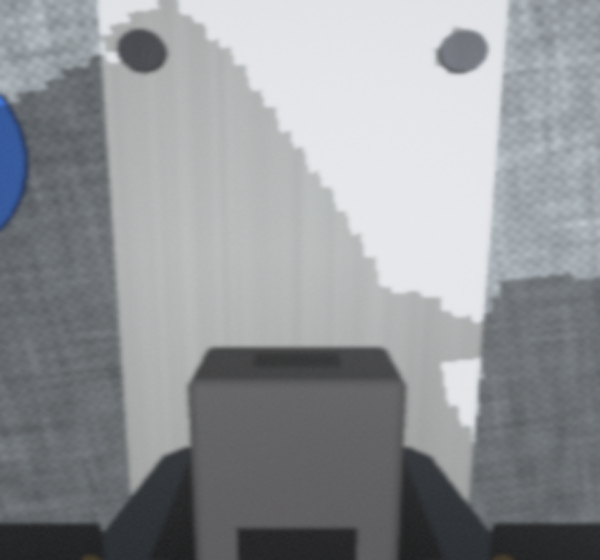

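```bash
python3 - <<'E'
from h import *
import pickle
def m(fn,pts):
    s,f=pickle.load(open(fn,'rb')); T=R.from_euler('xyz',s['ee_rot'],degrees=True)
    return [T.inv().apply(ww(f,s,u,v,6)-s['ee_pos']).round(1)[[0,2]] for u,v in pts]
print('wr4 plate rear, holes, pack bottom rear',m('wr4.pkl',[(318.7,159.5),(262.5,206.5),(375,206.5),(319,174.5)]))
print('wr5 holes, pack bottom rear L R',m('wr5.pkl',[(256.8,25),(384.8,25),(283.5,174),(355,174)]))
E
```

```text
wr4 plate rear, holes, pack bottom rear [array([ 1.1, 50.2]), array([-28.9,  24.8]), array([31.3, 24.8]), array([ 1.3, 42.3])]
wr5 holes, pack bottom rear L R [array([-28. , 113.3]), array([ 32. , 113.3]), array([-17.4,  42.1]), array([20.2, 42.1])]
```

```bash
python3 -c "
from h import *
s=env.state();print(s['ee_pos'].round(1),s['force'].round(1),s['gripper_width'],s['time_s'])
print(env.job_done())"
```

```text
[604.6 230.8 203.1] [21.7 -6.  -1. ] 37.76791093675317 12.8167
the job is handed in; nothing more can be done
None
```

I slid the nosed grey pack nose first along the plate, between the guides and under the jaw, until it was pressed against the stop. I handed the job in at 12.8 s with the gripper (45 N grip setting) still holding it there. The hand-in reports no verdict.

**Last checks**
- **Position:** the wrist camera puts the pack's rear at about -119 mm in the fixture frame, against -120 mm expected when fully home. It is about 0.6 mm off the centre line and has not slipped in the grip.
- **Push:** the steady axial push is about 22 N. Tool travel slowed and the force rose faster from about 12 to 14 N on, as it would on reaching the stop. I estimate about 8 N on the stop posts.
- **Tilt:** the tool has tilted about 1.1° under the load, well within the 0.12 rad (about 7°) allowed for the pack.
- **Surroundings:** I saw no bench item displaced in the views I checked, though these did not cover every item at the end.

**Not confirmed by camera:** the jaw, plunger and stop contact were hidden by the gripper. I judged those from the force readings and the insertion depth only.

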